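Sort the ratchet clamps after the glue-up

ROBOT

A 6-joint arm with a two-finger parallel gripper is mounted at the origin on the work surface. World frame = base frame: x ahead of the robot, y to its left, z up, the work surface at z = 0. Lengths are in m, angles in degrees, forces in N, time in s.
With the tool pointing down it reaches from about 0.375 to 0.9 m from the base axis. Payload 3.1 kg.
Tool frame: the origin (TCP) lies at the very end of the fingers, on their centre line; the grasp point (between the pads) lies behind it (bot.grip_depth is the z of the grasp point in the tool frame, in m); z points along the fingers, y is the direction in which the jaws open and shut (so a half turn about z gives the same grasp; the last joint's range is limited). The gripper opens to 87 mm and grips with 3 to 60 N. Pads are 19 mm wide; open, the fingers measure 117 mm over their backs; the gripper's body (75 mm by 190 mm) begins 51 mm behind the grasp point.
Start: joints at [53.199, 30.224, 82.088, -0, 67.689, -10.227], TCP at [0.28, 0.559, 0.223] pointing down, gripper open.
Joint ranges: [-176.69, 176.69], [-43.24, 126.21], [12.49, 139.97], [-82, 262], [0, 151.66], [-163.58, 163.58]. Speed limits (degrees/s): [159.86, 159.86, 180, 180, 180, 180].

INTERFACE

Orientations are given as a 3x3 rotation matrix whose columns are the frame's x, y, z axes.
In Python, from rig import bot, vision gives the robot as it stands. The module is installed in compiled form; this text tells all that it offers.
- The arm moves only by the shell command python3 -m jog 'ROWS'. ROWS is JSON, a list of rows, each a list of 3 entries, a list of its own where there are three numbers: the shift along the tool's x, y, z in mm, then the turn, a rotation vector about the tool's x, y, z in degrees, then the closure, from 0 (fully open) to 1 (shut). In form: [[[dx, dy, dz], [wx, wy, wz], fingers], ...]. A call has 1 to 12 rows; each row is the pose to reach, as a shift and turn from the pose commanded when the call began, along the tool's axes at that moment; what a row does not reach only later rows make up. A row lasts 1/12 s, in which the tool goes at most 41.7 mm and 7.16 degrees, less where a joint would pass 70% of its speed; a pose out of reach is approached as far as the arm can. A call with a gripper value outside its range is refused whole. The fingers move at their own pace and stop on an object; the grip force is fixed at half the most. Time passes only in rows, so rows that repeat a pose let the fingers close. It gives the time, the measured TCP pose, the force and the opening at its end, in the units of the state.
- bot.read_state(): the state, without advancing time (a new reading comes with each control period).
- vision.capture(name): name is "scene" or "top" or "wrist"; returns the picture (400x640x3 uint8, red, green, blue); there is no depth.
- vision.camera_info(name): a dict with "intrinsics" (3x3 intrinsics, pixels), "dist" ([k1, k2, p1, p2, k3] as OpenCV has them; the pictures are not rectified), "camera_from_world" (4x4, takes a point from world to camera coordinates); the wrist camera has in their place "mount" (4x4, takes a point from camera to tool coordinates, whose origin is the TCP and whose axes are the flange's). Camera axes: x right, y up, looking along -z (the intrinsics and any distortion apply to the point x, -y, -z); pixel columns grow to the right and rows downward; lengths in m; the calibration is good to about 2 mm. A picture is of the moment at which its call begins: read the wrist's pose just before it. camera_info takes no time and is no camera call.
- bot.hand_in(): hands the job in, once; it reports no verdict.
The state is a dict: "time_s": time; "joint_positions": joint angles; "qvel": joint speeds; "tau": joint torques, N m; "position": TCP position; "tcp_rot": TCP orientation; "force": force on the tool from outside, world axes, zero at the start; "moment": the same for the moment, N m; "opening": opening from 0.0 (shut) to 1.0 (fully open).
Only numpy, scipy, OpenCV 4.12 (cv2) and the standard library are available. Lean on these libraries where they do the work, as an engineer would, in place of code of your own. Each camera call takes 0.05 s, during which the arm holds its last target. There are 200 camera calls.

TASK

The glue-up is done, so put the two black ratchet clamps away: lay the one whose jaws are ratcheted shut in the long narrow plywood tray, and the one whose jaws are ratcheted open in the wide square plywood tray. Each must end up at rest, lying flat on the floor of its tray and within the rim, pivot near the middle.

Things in the scene. Friction and masses are not known exactly. Their poses are not given: they have to be found in the camera images.
- clamp_a: Black plastic two-lever clamp lying flat, ratcheted SHUT (locked rigid): jaws together, handles side by side, 32 mm wide; about 120 g. Origin: on the pivot axis at its underside; x to the jaws, z up. Grip: the pivot block, 28 (x) x 32 mm (y), 36 mm high, across its flat y sides. Levers 16 mm high; jaws reach 58 mm to +x, handles 80 mm to -x.
- clamp_b: Same clamp as clamp_a (same pivot block, heights and frame) but ratcheted OPEN and locked rigid: the levers make an X, jaw tips about 45 mm apart, handle ends about 90 mm wide over all; nothing is farther than 88 mm from the pivot.
- narrow_tray: Long narrow low tray of pale plywood, fixed to the bench, 202 x 92 mm outside, 190 x 80 mm inside, x along its length. Origin at the middle of its underside, z up. Floor top 5 mm above the bench, rim 6 mm wide and 13 mm above the bench. A shut clamp fits only lengthwise, either way round.
- wide_tray: Square low tray of pale plywood, fixed to the bench, 228 x 228 mm outside, 216 x 216 mm inside, x and y along its sides. Origin at the middle of its underside, z up. Floor top 5 mm above the bench, rim 6 mm wide and 13 mm above the bench. An open clamp with its pivot near the middle fits at any yaw.
Not all that is in view belongs to the job. What is meant by the narrow_tray is not blue, and is the smaller of those in its own colour.

How it is judged (in metres and radians):
At the end, for the whole second after the job is handed in: The shut clamp lies flat (within 3.5 mm of the floor height, tilt under 0.06 rad) in the narrow tray, its pivot within 35 mm of the tray's middle; the open clamp lies flat in the same way in the wide tray, its pivot within 40 mm of the middle; both at rest (horizontal distance between clamp_a and narrow_tray below 0.035 m and z of clamp_a in the frame of narrow_tray between 0.001 and 0.0085 m and angle between each of clamp_a, clamp_b's own z axis and vertical below 0.06 rad and linear speed of each of clamp_a, clamp_b below 0.02 m/s and angular speed of each of clamp_a, clamp_b below 0.2 rad/s and horizontal distance between clamp_b and wide_tray below 0.04 m and z of clamp_b in the frame of wide_tray between 0.001 and 0.0085 m); the robot touches nothing.
It also fails if it takes over 61 s, if anything falls off the work surface, if the arm or the gripper's body presses on something with over 40 N, if the wrist force passes 120 N, or if a joint passes its speed limit or range.

## Working session

There is one attempt and no reset: what is moved stays moved. The work goes in short steps, Python scripts to look and compute and a shell command to move; the robot and the scene stay as the last step left them, time stands still between calls to the robot, and variables do not carry over. Pictures are saved under pics/ and viewed, about 8 in all and at most 12, crops included, and the job is handed in when it is done.

```bash
mkdir -p pics; cat > h.py <<'E'
import numpy as np, cv2
from rig import bot, vision
def snap(n,f):
    im=vision.capture(n); cv2.imwrite('pics/'+f,cv2.cvtColor(im,cv2.COLOR_RGB2BGR)); return im
def cast(n,pts,z,st=None):
    c=vision.camera_info(n)
    p=cv2.undistortPoints(np.array(pts,float).reshape(-1,1,2),np.array(c['intrinsics']),np.array(c['dist'])).reshape(-1,2)
    d=np.c_[p[:,0],-p[:,1],-np.ones(len(p))]
    if 'mount' in c:
        T=np.eye(4);T[:3,:3]=st['tcp_rot'];T[:3,3]=st['position'];M=T@np.array(c['mount'])
    else: M=np.linalg.inv(np.array(c['camera_from_world']))
    o=M[:3,3]; d=d@M[:3,:3].T
    return o+d*((z-o[2])/d[:,2])[:,None]
E
python3 - <<'E'
from h import *
print(bot.read_state(), bot.grip_depth)
for n in('top','scene'):
    snap(n,n+'0.png'); c=vision.camera_info(n); print(n,np.linalg.inv(np.array(c['camera_from_world'])).round(3).tolist(),c['dist'])
E
```

```text
{'time_s': 0.0, 'joint_positions': array([ 5.32013308e+01,  3.02777571e+01,  8.21560039e+01, -6.00439558e-05,
        6.76897223e+01, -1.02259821e+01]), 'qvel': array([-0.04220146, -0.0141857 , -0.04504024, -0.04855665,  0.01647072,
       -0.05099862]), 'tau': array([ 5.14809071e-04, -4.40039599e+01, -1.76592153e+01,  6.32181438e-02,
        5.81989659e-02, -1.64317989e-04]), 'position': array([0.27909897, 0.55840417, 0.22158673]), 'tcp_rot': array([[-8.94367514e-01,  4.47331068e-01, -1.29019228e-03],
       [ 4.47332766e-01,  8.94365930e-01, -1.72633768e-03],
       [ 3.81659540e-04, -2.12112562e-03, -9.99997678e-01]]), 'force': array([ 0.085346  ,  0.40740775, -0.03438972]), 'moment': array([-0.00646387,  0.09534454,  0.05768146]), 'opening': 0.9934587103295588} -0.0187
top [[0.02, 0.997, -0.08, 0.296], [-1.0, 0.02, -0.004, 0.102], [-0.002, 0.08, 0.997, 1.384], [0.0, 0.0, 0.0, 1.0]] [0.02094839 0.         0.         0.         0.        ]
scene [[-0.469, -0.608, 0.641, 1.17], [0.883, -0.311, 0.351, 0.538], [-0.014, 0.731, 0.682, 0.831], [0.0, 0.0, 0.0, 1.0]] [-0.0931387  0.         0.         0.         0.       ]
```

View pics/top0.png

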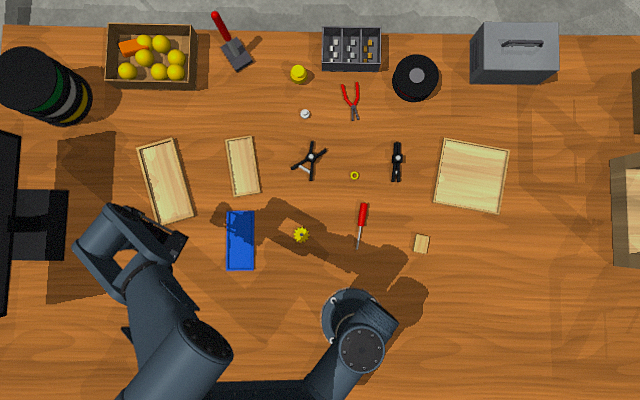

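View pics/scene0.png

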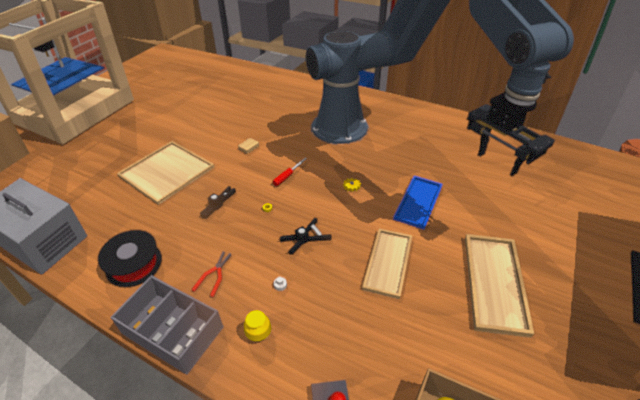

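The top view gives these candidates:
- **Shut clamp:** (397,160). **Open clamp:** (312,158). The pliers at (350,100) are red, so they are a distractor.
- **Narrow tray:** pale small one at (243,166), pale larger one at (165,181), blue one at (240,240). I choose (243,166).
- **Wide tray:** (472,176), the only square one. The small block at (421,243) isn't a tray.

I'll measure these and check with one crop.

```bash
cat > m.py <<'E'
from h import *
im=cv2.cvtColor(cv2.imread('pics/top0.png'),cv2.COLOR_BGR2RGB)
hsv=cv2.cvtColor(im,cv2.COLOR_RGB2HSV); g=im.astype(int)
pale=((hsv[...,2]>175)&(g[...,2]>95)&(hsv[...,1]>40)).astype(np.uint8)
for nm,(x0,y0,x1,y1) in dict(narrow=(220,130,268,202),big=(130,130,200,228),wide=(425,130,520,220)).items():
    m=np.zeros_like(pale);m[y0:y1,x0:x1]=pale[y0:y1,x0:x1];m=cv2.morphologyEx(m,cv2.MORPH_CLOSE,np.ones((5,5)))
    c=max(cv2.findContours(m,0,2)[0],key=cv2.contourArea)
    P=cast('top',c[:,0],.013)[:,:2]
    r=cv2.minAreaRect((P*1000).astype(np.float32)); print(nm,r)
for nm,(x0,y0,x1,y1) in dict(open=(285,138,332,185),shut=(385,138,410,185)).items():
    m=np.zeros_like(pale);m[y0:y1,x0:x1]=(im.max(2)<62)[y0:y1,x0:x1]
    c=max(cv2.findContours(m,0,2)[0],key=cv2.contourArea)
    P=cast('top',c[:,0],.012)[:,:2]; print(nm,cv2.minAreaRect((P*1000).astype(np.float32)),cv2.boundingRect(c))
print('piv open',cast('top',[[312,158]],.036),'shut',cast('top',[[397.5,158]],.036))
a=cv2.resize(im[130:210,215:335],None,fx=6,fy=6,interpolation=2)
b=cv2.resize(im[130:210,375:425],None,fx=6,fy=6,interpolation=2)
cv2.imwrite('pics/crop1.png',cv2.cvtColor(np.hstack([a,b])[:,:],cv2.COLOR_RGB2BGR)[:, -790:])
E
python3 m.py
```

```text
narrow ((516.2752075195312, 385.9953308105469), (200.07542419433594, 89.24729919433594), 10.678963661193848)
big ((456.28509521484375, 651.7406005859375), (280.7159729003906, 126.05207061767578), 17.649301528930664)
wide ((497.6199035644531, -401.1305236816406), (225.00958251953125, 226.04815673828125), 80.5738754272461)
open ((539.867919921875, 153.169189453125), (85.45813751220703, 121.26214599609375), 59.58371353149414) (291, 141, 36, 40)
shut ((540.4549560546875, -147.00389099121094), (35.21689987182617, 137.0977325439453), 88.130615234375) (391, 142, 12, 40)
piv open [[0.54275237 0.14521514 0.036     ]] shut [[ 0.54838411 -0.14474322  0.036     ]]
```

View pics/crop1.png

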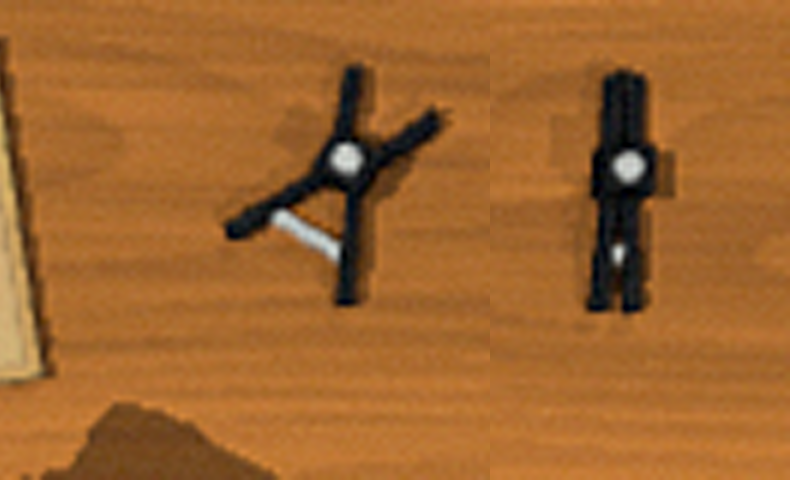

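The crop confirms it. The clamp at about (311,156) is open in an X, with a white ratchet bar between its handles, and the one at about (398,157.5) is shut with jaws towards +x. The tray sizes match: 200x89 for narrow and 225x226 for wide. The larger pale tray (281x126) is ruled out. Next I'll hover over the open clamp.

```bash
cat >> h.py <<'E'
def go(p,yaw_y):
    "shift (mm, tool axes) and turn (deg) so TCP is at p with tool y at heading yaw_y (mod 180)"
    from scipy.spatial.transform import Rotation as Ro
    s=bot.read_state(); R=np.array(s['tcp_rot']); y=np.radians(yaw_y)
    Y=np.array([np.cos(y),np.sin(y),0]); Y=Y*np.sign(Y@R[:,1]); Z=np.array([0,0,-1.])
    T=np.c_[np.cross(Y,Z),Y,Z]
    print('t',round(s['time_s'],2),'shift',(R.T@(np.array(p)-s['position'])*1000).round(1),'turn',np.degrees(Ro.from_matrix(R.T@T).as_rotvec()).round(2),'j',np.round(s['joint_positions'],0))
E
python3 - <<'E'
from h import *
p=cast('top',[[311,156]],.037)[0]; q=cast('top',[[397.8,157.2]],.037)[0]; print(p,q)
go([p[0],p[1],.2],59.6)
E
```

```text
[0.54936414 0.14872911 0.037     ] [ 0.55095782 -0.14555828  0.037     ]
t 0.1 shift [-425.  -245.5   22. ] turn [-0.11 -0.02  3.83] j [ 53.  30.  82.   0.  68. -10.]
```

```bash
python3 -m jog '[[[-425,-245,22],[0,0,3.8],0],[[-425,-245,22],[0,0,3.8],0],[[-425,-245,22],[0,0,3.8],0],[[-425,-245,22],[0,0,3.8],0],[[-425,-245,22],[0,0,3.8],0],[[-425,-245,22],[0,0,3.8],0],[[-425,-245,22],[0,0,3.8],0],[[-425,-245,22],[0,0,3.8],0],[[-425,-245,22],[0,0,3.8],0],[[-425,-245,22],[0,0,3.8],0],[[-425,-245,22],[0,0,3.8],0],[[-425,-245,22],[0,0,3.8],0]]'
python3 -m jog '[[[0,0,0],[0,0,0],0],[[0,0,0],[0,0,0],0],[[0,0,0],[0,0,0],0]]'
python3 - <<'E'
from h import *
go([.549364,.148729,.2],59.6)
s=bot.read_state(); im=snap('wrist','w1.png'); np.save('w1.npy',s,allow_pickle=True)
E
```

```text
time_s: 1.1
position: [0.5514, 0.1468, 0.2001]
tcp_rot: [[-0.862, 0.507, 0.0], [0.507, 0.862, -0.001], [-0.0, -0.0, -1.0]]
force: [0.3, 0.1, -0.7]
opening: 0.998
time_s: 1.35
position: [0.5492, 0.1498, 0.2]
tcp_rot: [[-0.862, 0.506, -0.002], [0.506, 0.862, 0.0], [0.002, -0.001, -1.0]]
force: [-0.1, -0.6, 0.4]
opening: 0.998
t 1.35 shift [-0.7 -0.9  0. ] turn [-0.04 -0.11 -0.02] j [  4.  28.  92.   0.  61. -56.]
```

View pics/w1.png

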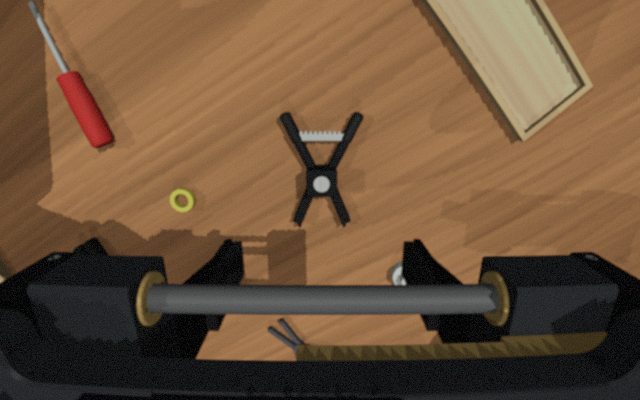

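The wrist view shows the open clamp upright in frame with its disc at (321,184). It is aligned with the jaw axis, and the block is roughly square at (306–337, 167–197). I'll cast the disc and refine.

```bash
python3 - <<'E'
from h import *
s=np.load('w1.npy',allow_pickle=True).item()
print(cast('wrist',[[321.5,184]],.037,s), 'handles',cast('wrist',[[285,116],[359,116],[299,222],[345,222]],.016,s).round(3).tolist())
p=cast('wrist',[[321.5,184]],.037,s)[0]
go([p[0],p[1],.012],59.6)
E
```

```text
[[0.54836601 0.14958051 0.037     ]] handles [[0.472, 0.151, 0.016], [0.51, 0.217, 0.016], [0.578, 0.103, 0.016], [0.604, 0.147, 0.016]]
t 1.4 shift [ -0.2  -1.  188.2] turn [-0.03 -0.09  0.06] j [  4.  28.  92.   0.  61. -56.]
```

```bash
python3 -m jog '[[[0,-1,40],[0,0,0],0],[[0,-1,80],[0,0,0],0],[[0,-1,120],[0,0,0],0],[[0,-1,150],[0,0,0],0],[[0,-1,170],[0,0,0],0],[[0,-1,180],[0,0,0],0],[[0,-1,188],[0,0,0],0],[[0,-1,188],[0,0,0],0],[[0,-1,188],[0,0,0],0],[[0,-1,188],[0,0,0],0]]'
python3 -m jog '[[[0,0,0],[0,0,0],1],[[0,0,0],[0,0,0],1],[[0,0,0],[0,0,0],1],[[0,0,0],[0,0,0],1],[[0,0,0],[0,0,0],1],[[0,0,0],[0,0,0],1],[[0,0,0],[0,0,0],1],[[0,0,0],[0,0,0],1],[[0,0,0],[0,0,0],1],[[0,0,0],[0,0,0],1],[[0,0,0],[0,0,0],1],[[0,0,0],[0,0,0],1]]'
```

```text
time_s: 2.23
position: [0.5506, 0.1493, 0.014]
tcp_rot: [[-0.863, 0.505, 0.003], [0.505, 0.863, 0.0], [-0.002, 0.002, -1.0]]
force: [0.2, -0.1, 0.5]
opening: 1.0
time_s: 3.23
position: [0.5495, 0.1488, 0.0125]
tcp_rot: [[-0.863, 0.506, -0.0], [0.506, 0.863, -0.0], [0.0, -0.0, -1.0]]
force: [-0.1, -0.9, -0.5]
opening: 0.37
```

Gripped: opening 0.37 = 32 mm. Now lift and carry.

```bash
python3 -m jog '[[[0,0,-10],[0,0,0],1],[[0,0,-30],[0,0,0],1],[[0,0,-60],[0,0,0],1],[[0,0,-90],[0,0,0],1],[[0,0,-100],[0,0,0],1],[[0,0,-100],[0,0,0],1]]'
python3 - <<'E'
from h import *
go([.4976,-.4011,.11],59.6)
E
```

```text
time_s: 3.73
position: [0.5518, 0.1492, 0.1158]
tcp_rot: [[-0.863, 0.506, 0.007], [0.506, 0.863, 0.001], [-0.006, 0.004, -1.0]]
force: [-0.2, 0.6, -1.8]
opening: 0.37
t 3.73 shift [-231.4 -502.2    5.1] turn [0.23 0.33 0.03] j [  4.  34.  96.   0.  50. -56.]
```

```bash
python3 -m jog '[[[-7,-15,0],[0,0,0],1],[[-21,-45,0],[0,0,0],1],[[-35,-75,0],[0,0,0],1],[[-49,-105,0],[0,0,0],1],[[-63,-135,0],[0,0,0],1],[[-77,-165,0],[0,0,0],1],[[-91,-195,0],[0,0,0],1],[[-105,-225,0],[0,0,0],1],[[-119,-255,0],[0,0,0],1],[[-133,-285,0],[0,0,0],1],[[-147,-315,0],[0,0,0],1],[[-161,-345,0],[0,0,0],1]]'
python3 -m jog '[[[-14,-30,0],[0,0,0],1],[[-28,-60,0],[0,0,0],1],[[-42,-90,0],[0,0,0],1],[[-56,-120,0],[0,0,0],1],[[-66,-142,0],[0,0,0],1],[[-72,-155,0],[0,0,0],1],[[-72,-155,0],[0,0,0],1],[[-72,-155,0],[0,0,0],1],[[-72,-155,0],[0,0,0],1],[[-72,-155,0],[0,0,0],1]]'
python3 - <<'E'
from h import *
go([.4976,-.4011,.0175],59.6)
im=snap('scene','s1.png')
E
```

```text
time_s: 4.73
position: [0.5125, -0.231, 0.1107]
tcp_rot: [[-0.863, 0.506, -0.003], [0.506, 0.863, 0.002], [0.004, 0.0, -1.0]]
force: [-0.8, -0.3, -0.9]
opening: 0.363
time_s: 5.57
position: [0.4976, -0.3979, 0.112]
tcp_rot: [[-0.864, 0.504, -0.001], [0.504, 0.864, 0.002], [0.002, 0.001, -1.0]]
force: [0.1, -1.6, -1.4]
opening: 0.367
t 5.57 shift [-1.8 -2.9 94.5] turn [ 0.07 -0.13  0.12] j [ -49.   39.   85.    0.   56. -108.]
```

View pics/s1.png

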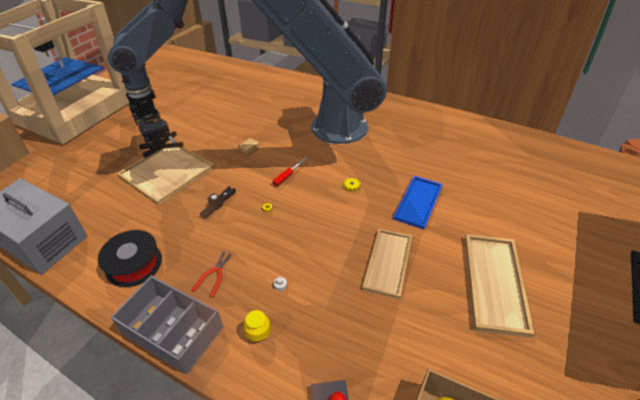

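The scene view shows the clamp has left the bench and the gripper is over the wide tray at about (160,150). Lowering and releasing.

```bash
python3 -m jog '[[[-1,-2,30],[0,0,0],1],[[-1,-2,55],[0,0,0],1],[[-1,-2,75],[0,0,0],1],[[-1,-2,85],[0,0,0],1],[[-1,-2,90],[0,0,0],1],[[-1,-2,93],[0,0,0],1],[[-1,-2,94],[0,0,0],1],[[-1,-2,94],[0,0,0],1],[[-1,-2,94],[0,0,0],1]]'
python3 -m jog '[[[0,0,0],[0,0,0],0.8],[[0,0,0],[0,0,0],0.5],[[0,0,0],[0,0,0],0.3],[[0,0,0],[0,0,0],0.2],[[0,0,0],[0,0,0],0.2],[[0,0,0],[0,0,0],0.2],[[0,0,0],[0,0,0],0.2],[[0,0,0],[0,0,0],0.2]]'
python3 -m jog '[[[0,0,-15],[0,0,0],0.2],[[0,0,-40],[0,0,0],0],[[0,0,-75],[0,0,0],0],[[0,0,-110],[0,0,0],0],[[0,0,-150],[0,0,0],0],[[0,0,-180],[0,0,0],0],[[0,0,-180],[0,0,0],0],[[0,0,-180],[0,0,0],0]]'
python3 - <<'E'
from h import *
go([.55096,-.14556,.2],90-1.9)
s=bot.read_state(); im=snap('wrist','w2.png'); np.save('w2.npy',s,allow_pickle=True)
E
```

```text
time_s: 6.37
position: [0.4982, -0.4031, 0.0197]
tcp_rot: [[-0.863, 0.506, 0.001], [0.506, 0.863, -0.002], [-0.002, -0.001, -1.0]]
force: [0.6, -0.1, -1.2]
opening: 0.367
time_s: 7.03
position: [0.4976, -0.4026, 0.0186]
tcp_rot: [[-0.863, 0.506, 0.0], [0.506, 0.863, -0.0], [-0.0, -0.0, -1.0]]
force: [-0.0, 0.5, -0.6]
opening: 0.769
time_s: 7.7
position: [0.4986, -0.4036, 0.2012]
tcp_rot: [[-0.863, 0.506, 0.004], [0.506, 0.863, -0.004], [-0.005, -0.002, -1.0]]
force: [-0.3, -0.5, -0.8]
opening: 0.993
t 7.7 shift [ 85.2 249.1   0.3] turn [ -0.18   0.27 -28.47] j [ -49.   33.   81.   -0.   66. -109.]
```

View pics/w2.png

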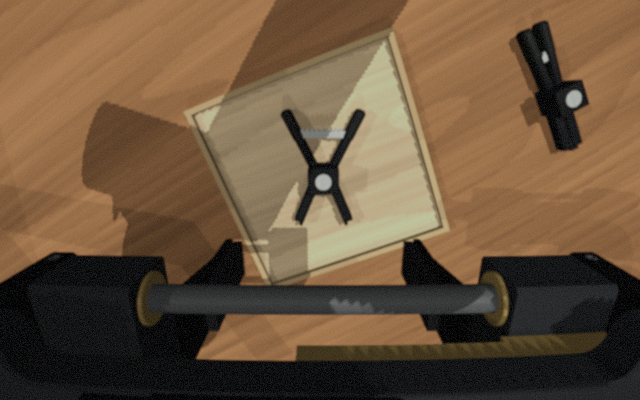

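The open clamp lies flat in the wide tray with its disc at (323,182), which is about mid-tray: the tray corners are (187,110), (392,33), (447,230) and (272,285). Now to the shut clamp.

```bash
python3 -m jog '[[[85,249,0],[0,0,-28.5],0],[[85,249,0],[0,0,-28.5],0],[[85,249,0],[0,0,-28.5],0],[[85,249,0],[0,0,-28.5],0],[[85,249,0],[0,0,-28.5],0],[[85,249,0],[0,0,-28.5],0],[[85,249,0],[0,0,-28.5],0],[[85,249,0],[0,0,-28.5],0],[[85,249,0],[0,0,-28.5],0],[[85,249,0],[0,0,-28.5],0],[[85,249,0],[0,0,-28.5],0],[[85,249,0],[0,0,-28.5],0]]'
python3 - <<'E'
from h import *
s=bot.read_state(); im=snap('wrist','w3.png'); np.save('w3.npy',s,allow_pickle=True)
E
```

```text
time_s: 8.75
position: [0.5499, -0.1464, 0.1982]
tcp_rot: [[-0.999, 0.035, -0.0], [0.035, 0.999, -0.0], [0.0, -0.0, -1.0]]
force: [-0.5, 0.1, 0.5]
opening: 1.005
```

View pics/w3.png

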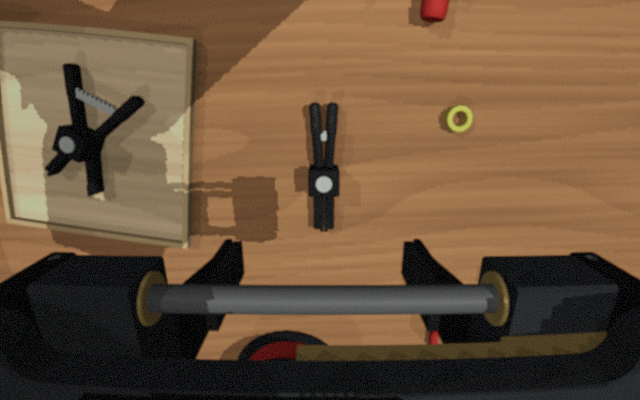

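The shut clamp is vertical in the wrist frame, so the yaw is right, with its disc at (324,184). Its handles point up in the picture, towards -x.

```bash
python3 - <<'E'
from h import *
s=np.load('w3.npy',allow_pickle=True).item()
p=cast('wrist',[[324,184]],.037,s)[0]; e=cast('wrist',[[324,104],[324,230]],.016,s); print(p,e)
print(cast('top',[[397.8,157.2]],.037))
go([p[0],p[1],.012],88.1)
E
```

```text
[ 0.54929152 -0.14456463  0.037     ] [[ 0.47110745 -0.14185799  0.016     ]
 [ 0.6079207  -0.14642827  0.016     ]]
[[ 0.55095782 -0.14555828  0.037     ]]
t 8.8 shift [  0.7   1.7 186.3] turn [-0.01 -0.01 -0.1 ] j [ -26.   28.   92.   -0.   61. -114.]
```

```bash
python3 -m jog '[[[1,2,40],[0,0,0],0],[[1,2,80],[0,0,0],0],[[1,2,120],[0,0,0],0],[[1,2,150],[0,0,0],0],[[1,2,170],[0,0,0],0],[[1,2,180],[0,0,0],0],[[1,2,187],[0,0,0],0],[[1,2,187],[0,0,0],0],[[1,2,187],[0,0,0],0],[[1,2,187],[0,0,0],0]]'
python3 -m jog '[[[0,0,0],[0,0,0],1],[[0,0,0],[0,0,0],1],[[0,0,0],[0,0,0],1],[[0,0,0],[0,0,0],1],[[0,0,0],[0,0,0],1],[[0,0,0],[0,0,0],1],[[0,0,0],[0,0,0],1],[[0,0,0],[0,0,0],1],[[0,0,0],[0,0,0],1],[[0,0,0],[0,0,0],1],[[0,0,0],[0,0,0],1],[[0,0,0],[0,0,0],1]]'
python3 -m jog '[[[0,0,-10],[0,0,0],1],[[0,0,-30],[0,0,0],1],[[0,0,-60],[0,0,0],1],[[0,0,-90],[0,0,0],1],[[0,0,-100],[0,0,0],1],[[0,0,-100],[0,0,0],1],[[0,0,-100],[0,0,0],1],[[0,0,-100],[0,0,0],1]]'
python3 - <<'E'
from h import *
go([.5163,.3860,.112],100.7)
E
```

```text
time_s: 9.63
position: [0.5503, -0.1434, 0.013]
tcp_rot: [[-0.999, 0.033, 0.003], [0.033, 0.999, -0.001], [-0.003, -0.001, -1.0]]
force: [0.1, 0.4, 0.1]
opening: 1.003
time_s: 10.63
position: [0.5493, -0.1428, 0.0115]
tcp_rot: [[-0.999, 0.033, 0.0], [0.033, 0.999, -0.0], [-0.0, -0.0, -1.0]]
force: [0.0, -0.9, -0.2]
opening: 0.367
time_s: 11.3
position: [0.5481, -0.1422, 0.1104]
tcp_rot: [[-0.999, 0.033, -0.002], [0.033, 0.999, 0.001], [0.003, 0.001, -1.0]]
force: [0.3, 0.5, -1.2]
opening: 0.362
t 11.3 shift [ 49.1 526.8  -0.9] turn [  0.08  -0.14 -12.57] j [ -26.   35.   96.    0.   49. -114.]
```

```bash
python3 -m jog '[[[1,15,0],[0,0,0],1],[[4,45,0],[0,0,-1],1],[[7,75,0],[0,0,-2],1],[[10,105,0],[0,0,-3],1],[[13,140,0],[0,0,-4],1],[[16,175,0],[0,0,-5],1],[[19,210,0],[0,0,-6],1],[[23,245,0],[0,0,-7],1],[[26,280,0],[0,0,-8],1],[[30,315,0],[0,0,-9],1],[[33,350,0],[0,0,-10],1],[[36,380,0],[0,0,-10.5],1]]'
python3 - <<'E'
from h import *
go([.5163,.3860,.112],100.7)
E
```

```text
time_s: 12.3
position: [0.5233, 0.2411, 0.1098]
tcp_rot: [[-0.988, -0.152, -0.004], [-0.152, 0.988, -0.0], [0.004, 0.0, -1.0]]
force: [-0.3, -1.1, -0.3]
opening: 0.366
t 12.3 shift [-15.1 144.3  -2.2] turn [ 0.02 -0.22 -1.97] j [ 14.  35.  95.   0.  50. -85.]
```

```bash
python3 -m jog '[[[-3,30,0],[0,0,-0.5],1],[[-6,60,0],[0,0,-1],1],[[-9,90,0],[0,0,-1.5],1],[[-11,115,0],[0,0,-2],1],[[-13,135,0],[0,0,-2],1],[[-14,147,0],[0,0,-2],1],[[-14,147,0],[0,0,-2],1],[[-14,147,0],[0,0,-2],1],[[-14,147,0],[0,0,-2],1],[[-14,147,0],[0,0,-2],1],[[-14,147,0],[0,0,-2],1]]'
python3 - <<'E'
from h import *
go([.5163,.3860,.0168],100.7)
s=bot.read_state(); im=snap('wrist','w4.png'); np.save('w4.npy',s,allow_pickle=True)
E
```

```text
time_s: 13.22
position: [0.5177, 0.3843, 0.1115]
tcp_rot: [[-0.983, -0.183, -0.001], [-0.183, 0.983, -0.0], [0.001, -0.0, -1.0]]
force: [-0.4, -0.1, -1.1]
opening: 0.364
t 13.22 shift [ 1.   1.9 94.7] turn [-0.02 -0.04 -0.17] j [ 27.  39.  84.  -0.  56. -74.]
```

View pics/w4.png

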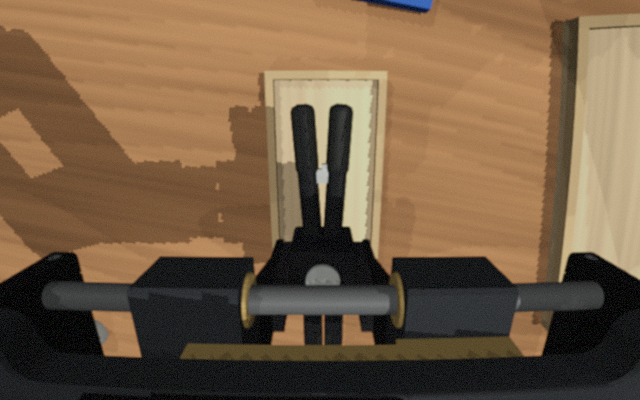

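The clamp is lined up with the narrow tray in the wrist view: tray edges at x≈270 and 382, clamp axis at x≈322. Lower, open part way so the fingers stay inside the rim, then retreat.

```bash
python3 -m jog '[[[1,1,30],[0,0,0],1],[[1,1,55],[0,0,0],1],[[1,1,75],[0,0,0],1],[[1,1,85],[0,0,0],1],[[1,1,90],[0,0,0],1],[[1,1,93],[0,0,0],1],[[1,1,94],[0,0,0],1],[[1,1,94],[0,0,0],1],[[1,1,94],[0,0,0],1]]'
python3 -m jog '[[[0,0,0],[0,0,0],0.6],[[0,0,0],[0,0,0],0.5],[[0,0,0],[0,0,0],0.5],[[0,0,0],[0,0,0],0.5],[[0,0,0],[0,0,0],0.5],[[0,0,0],[0,0,0],0.5],[[0,0,0],[0,0,0],0.5]]'
python3 -m jog '[[[0,0,-10],[0,0,0],0.5],[[0,0,-30],[0,0,0],0.5],[[0,0,-65],[0,0,0],0.3],[[0,0,-100],[0,0,0],0],[[0,0,-140],[0,0,0],0],[[0,0,-180],[0,0,0],0],[[0,0,-180],[0,0,0],0],[[0,0,-180],[0,0,0],0],[[0,0,-180],[0,0,0],0]]'
python3 - <<'E'
from h import *
s=bot.read_state(); im=snap('wrist','w5.png'); np.save('w5.npy',s,allow_pickle=True)
E
```

```text
time_s: 14.02
position: [0.5171, 0.3869, 0.0187]
tcp_rot: [[-0.983, -0.184, 0.002], [-0.184, 0.983, 0.001], [-0.002, 0.001, -1.0]]
force: [-0.1, 0.8, -0.8]
opening: 0.367
time_s: 14.6
position: [0.5163, 0.3865, 0.0176]
tcp_rot: [[-0.983, -0.184, 0.0], [-0.184, 0.983, -0.0], [-0.0, -0.0, -1.0]]
force: [0.8, 0.8, -0.0]
opening: 0.499
time_s: 15.35
position: [0.5158, 0.3863, 0.1979]
tcp_rot: [[-0.983, -0.184, -0.0], [-0.184, 0.983, -0.0], [0.0, -0.0, -1.0]]
force: [-0.1, 0.1, -1.3]
opening: 0.935
```

View pics/w5.png

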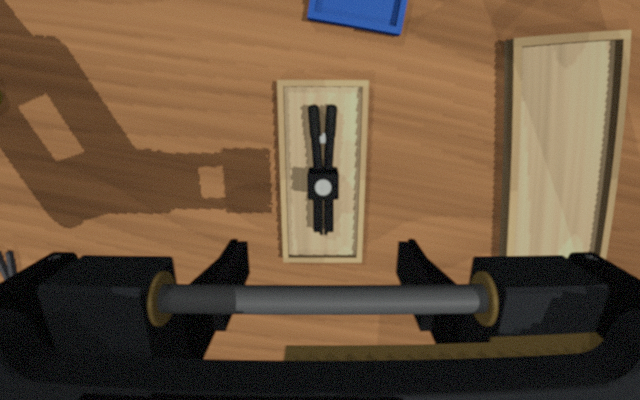

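The shut clamp lies lengthwise in the narrow tray with its disc at (323,187). Last check: offsets measured from the pictures.

```bash
python3 - <<'E'
from h import *
s5=np.load('w5.npy',allow_pickle=True).item(); s2=np.load('w2.npy',allow_pickle=True).item()
for s,c,d,n in((s5,[[277,80],[369,80],[362,262],[285,262]],[323,187],'narrow'),(s2,[[187,110],[392,33],[447,230],[272,285]],[323,182],'wide')):
    C=cast('wrist',c,.013,s)[:,:2]; p=cast('wrist',[d],.042,s)[0,:2]
    print(n,'sides',np.linalg.norm(C-np.roll(C,1,0),axis=1).round(3),'mid',C.mean(0).round(3),'pivot',p.round(3),'off',np.linalg.norm(p-C.mean(0)).round(4))
st=bot.read_state(); print(st['time_s'],st['force'],st['qvel'].round(2)); print(bot.hand_in())
E
```

```text
narrow sides [0.202 0.092 0.202 0.091] mid [0.514 0.387] pivot [0.517 0.387] off 0.0025
wide sides [0.222 0.222 0.221 0.219] mid [ 0.495 -0.399] pivot [ 0.497 -0.402] off 0.0038
15.4 [ 0.28731924 -0.44867817  0.21301466] [-0.05  1.47  0.67 -0.03  0.02 -0.07]
the job is handed in; nothing more can be done
None
```

The shut clamp is in the narrow pale tray and the open clamp is in the wide square tray. I handed the job in at about 15.4 s; the hand-in gives no verdict.

- **Position:** in the last wrist pictures the shut clamp's pivot is about 2.5 mm from its tray's middle (limit 35 mm). The open clamp's is about 4 mm from its tray's middle (limit 40 mm). Both lie within the rim.
- **Tray size check:** the narrow tray measured 202 x 92 mm, as given. The wide tray's corners, which I read by eye, came out at 219–222 mm against 228 mm. The first top-view measurement gave 225 x 226 mm.
- **Flatness and rest:** I judged these by eye from single pictures; tilt and floor height were not measured. Each clamp was released 1–2 mm above its tray floor.
- **Robot clear:** after release the gripper rose about 180 mm and ended open and clear of everything. It was still settling slightly at hand-in, at most about 1.5 degrees/s.

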